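# Stow the diagnostic scanner under the laptop riser

### The job

Put the teal handheld scanner away in its bay under the laptop riser: screen up and orange nose first, slide it between the yellow guides until the nose meets the black rubber stop at the back, gently, without banging or jamming it against the bay. Then swing the red keeper bar across behind its tail as far as it goes, so that it cannot slide out, and leave everything else on the table where it is.

Things in the scene. Friction and masses are not known exactly. Their poses are not given: they have to be found in the camera images.
- scanner: Handheld diagnostic scanner, a flat teal block 165 long x 60 wide x 30 mm high, 350 g or so, orange nose end, black rubber tail end, blue screen on top. Origin: centre of its underside; +x along its length to the orange nose, +z up out of the screen. It starts lying screen up on the table.
- scanner_nose (a point): Middle of the orange end face of the scanner, 82.5 mm along +x from its origin, 15 mm up.
- scanner_tail (a point): Middle of the black tail end face of the scanner, 82.5 mm along -x from its origin, 15 mm up.
- riser: Aluminium laptop riser fixed to the table, a closed laptop on it. Origin on the table below the front edge of its top plate, at the middle of the scanner bay's mouth; +x points into the bay, +z up. The plate covers x 0 to 250, y -240 to +100 mm; its underside is 58 mm above the table, the laptop's top 80 mm. The bay is the lane along y = 0 on the bare table under the plate.
- bay_mouth (a point): Middle of the bay's mouth (the riser's origin and axes). Two yellow guides 24 mm high run at both sides of the lane from riser x = 0 to 130 mm, 74 mm apart inside; in front of the plate they flare out to about 90 mm apart at x = -25 mm.
- bay_stop (a point): Middle of the black rubber stop's face at the back of the bay: riser x = 125 mm, y = 0, 15 mm up. With the scanner fully home its nose is here, and the last 40 mm of its tail end stick out in front of the plate (tail at riser x = -40 mm).
- keeper (a joint): Angle of the red keeper bar, which pivots on an upright pin at riser x = -54, y = -72 mm. At 0 it points along riser -y (away from the lane), at pi/2 along riser -x, at pi (its limit, closed) along riser +y, across the lane 8 mm behind the stowed tail. It starts at 0.7 to 1.25, clear of the lane, turns easily and stays where it is left.
- keeper_knob (a point): On the axis of the red upright round knob (16 mm across, from 16 to 62 mm above the table) near the bar's free end, at 55 mm height, 92 mm from the pivot. The bar itself is 100 mm long, 12 mm wide, 10 to 22 mm above the table.
- tape_roll: Bystander: white roll of tape lying flat, 90 mm across, 22 mm high. Origin: centre of its underside.
- brake_pad: Bystander: dark brake pad lying flat, 55 x 115 x 16 mm. Origin: centre of its underside.
- spray_can: Bystander: red-labelled spray can standing, 66 mm across, 190 mm high. Origin: centre of its underside.
- mug: Bystander: blue mug standing, 80 mm across, 92 mm high. Origin: centre of its underside.
- screwdriver: Bystander: orange-handled screwdriver lying on the table. Origin: centre of its underside.
- wrench: Bystander: steel spanner lying on the table, 190 mm long. Origin: centre of its underside.
- impact_socket: Bystander: dark steel socket standing, 38 mm across, 60 mm high. Origin: centre of its underside.

How it is judged (in metres and radians):
On the way, in this order (a step that is already met when the one before it is completed fails the run):
1. the scanner's nose is at least 50 mm in under the riser while the keeper is still open (below 2 rad) (x of scanner_nose in the frame of riser above 0.05 m and value of joint keeper below 2 rad), for 0.2 s.
2. the keeper is closed (above 2.95 rad) behind the scanner (x of scanner_nose in the frame of riser above 0.113 m and value of joint keeper above 2.95 rad), for 0.2 s.
At the end, for the whole second after the job is handed in: The scanner lies screen up on the table in the bay, nose inwards within 12 mm of the rubber stop, in line with the lane (15 mm, 0.2 rad), at rest, and the keeper bar is closed behind it (above 2.95 rad of its 3.14) (all of step 2 and y of scanner_nose in the frame of riser between -0.015 and 0.015 m and angle between the x axis of scanner and the x axis of riser, either way round below 0.2 rad and angle between scanner's own z axis and vertical below 0.1 rad and height (world z) of scanner below 0.01 m and linear speed of scanner below 0.02 m/s); the robot touches nothing.
It fails at once if the scanner is banged or jammed against the riser, its bay or the keeper with more than 30 N (contact force between scanner and riser above 30 N).
It fails at once if a bystander is moved by more than 30 mm (distance of any of tape_roll, brake_pad, spray_can, mug, screwdriver, wrench, impact_socket from where it was at the start of the episode above 0.03 m).
It also fails if it takes over 69 s, if anything falls off the work surface, if the arm or the gripper's body presses on something with over 40 N, if the wrist force passes 120 N, or if a joint passes its speed limit or range.

### The arm

A 7-joint arm with a two-finger parallel gripper is mounted at the origin on the work surface. World frame = base frame: x ahead of the robot, y to its left, z up, the work surface at z = 0. Lengths are in m, angles in degrees, forces in N, time in s.
With the tool pointing down it reaches from about 0.425 to 0.95 m from the base axis. Payload 4.7 kg.
Tool frame: the origin (TCP) lies at the very end of the fingers, on their centre line; the grasp point (between the pads) lies ctrl.grip_depth behind it (ctrl.grip_depth is the distance from the TCP to the grasp point, in m); z points along the fingers, y is the line along which they close (so a half turn about z gives the same grasp; the last joint's range is limited). The gripper opens to 85 mm and grips with 20 to 120 N. Pads are 22 mm wide; open, the fingers measure 114 mm over their backs; the gripper's body (76 mm by 85 mm) begins 54 mm behind the grasp point. The pads swing forward as they close: fully open they stand 13 mm farther back than shut.
Start: joints at [62.974, 26.849, -2.785, 87.806, 1.381, 65.374, -4.715], TCP at [0.289, -0.61, 0.231] pointing down, gripper open.
Joint ranges: [-148.3, 148.3], [-19.14, 114.17], [-79.39, 73.82], [5.75, 140.21], [-59.74, 239.74], [12.07, 113.84], [-152.46, 152.46]. Speed limits (degrees/s): [147.25, 147.25, 180, 180, 180, 180, 180].

### API

Orientations are given as a 3x3 rotation matrix whose columns are the frame's x, y, z axes.
In Python, from station import ctrl, eyes gives the robot as it stands.
- The arm moves only by the tool arm_command, never from a script. Its argument "targets" is text: rows parted by semicolons, each of 7 numbers parted by spaces: the turn, a rotation vector about the tool's x, y, z as a fraction of full scale, then the shift along the tool's x, y, z as a fraction of full scale, then the opening, from 0 (shut) to 1 (fully open). In form: wx wy wz x y z jaw; .... A call has 1 to 12 rows; each row shifts and turns the commanded pose from where the row before left it, along the tool's axes as they then stand; what a row does not reach is not made up. Full scale, the value 1, is 30 mm for a shift and 5 degrees for a turn. A row lasts 1/8 s, in which the tool goes at most 62.5 mm and 10.7 degrees, less where a joint would pass 70% of its speed; a pose out of reach is approached as far as the arm can. A call with a number of a shift or a turn outside -1 to 1 is refused whole. A call with a gripper value outside its range is refused whole. The fingers move at their own pace and stop on an object; "squeeze" is the grip in N (left out, the last holds). Time passes only in rows, so rows that do not move let the fingers close. It gives the time, the measured TCP pose, the force, the opening and the grip force at its end, in the units of the state.
- ctrl.read_state(): the state, without advancing time (a new reading comes with each control period).
- eyes.capture(name): name is "scene" or "top" or "wrist"; returns (picture, depth): 384x512x3 uint8, red, green, blue; 384x512 float32, m along the optical axis (not along the pixel's ray), 0 where there is no reading.
- eyes.camera_model(name): a dict with "mtx" (3x3 intrinsics, pixels), "rvec" (rotation vector, rad) and "tvec" (3), from world to camera coordinates, as OpenCV has them. Camera axes: x right, y down, z forward; pixel columns grow to the right and rows downward; lengths in m; the calibration is good to about 2 mm. The wrist camera is an equidistant fisheye: a pixel r from the principal point sees the ray r / f radians off the axis. A picture is of the moment at which its call begins: read the wrist's pose just before it. camera_model takes no time and is no camera call; for the wrist camera it gives the pose at the moment of the call.
- ctrl.job_done(): hands the job in; it is judged then, once.
The state is a dict: "time": time; "joints": joint angles; "qd": joint speeds; "joint_torque": joint torques, N m; "eef_pos": TCP position; "orientation": TCP orientation; "wrist_force": force on the tool from outside, world axes, zero at the start; "moment": the same for the moment, N m; "width": finger opening in m; "grasp_force": force on a finger pad.
Only numpy, scipy, OpenCV 4.12 (cv2) and the standard library are available. Lean on these libraries where they do the work, as an engineer would, in place of code of your own. Each camera call takes 0.05 s, during which the arm holds its last target. There are 200 camera calls.

## Working session

There is one attempt and no reset: what is moved stays moved. The work goes in short steps, Python scripts to look and compute and a tool call to move; the robot and the scene stay as the last step left them, time stands still between calls to the robot, and variables do not carry over. Pictures are saved under pics/ and viewed, at most 10 in all, crops included, and the job is handed in when it is done.

Besides the shell and the picture viewer there is one more tool, called after "Request:" as name(argument=value, ...) on one line, values as JSON. arm_command: Moves the arm, as the interface text tells. Its arguments: {"type":"object","properties":{"targets":{"type":"string"},"squeeze":{"type":"number"}},"required":["targets"]}

```bash
mkdir -p pics; ls; cat > h.py <<'E'
import numpy as np, cv2
from station import ctrl, eyes
def grab(n):
    m=eyes.camera_model(n); im,d=eyes.capture(n); return im,d,m
def save(im,name): cv2.imwrite('pics/'+name,cv2.cvtColor(im,cv2.COLOR_RGB2BGR))
def cam(m):
    R=cv2.Rodrigues(np.array(m['rvec'],float))[0]; t=np.array(m['tvec'],float).ravel(); return R,t,-R.T@t
def rays(m,uv,fish=False):
    K=np.array(m['mtx'],float); uv=np.atleast_2d(np.array(uv,float))
    p=np.c_[(uv[:,0]-K[0,2])/K[0,0],(uv[:,1]-K[1,2])/K[1,1]]
    if fish:
        r=np.linalg.norm(p,axis=1)+1e-12
        d=np.c_[p*(np.sin(r)/r)[:,None],np.cos(r)]
    else: d=np.c_[p,np.ones(len(p))]
    R,t,c=cam(m); return c,d@R
def onplane(m,uv,z,fish=False):
    c,d=rays(m,uv,fish); s=(z-c[2])/d[:,2]; return c+d*s[:,None]
def tri(c1,d1,c2,d2):
    d1=d1/np.linalg.norm(d1);d2=d2/np.linalg.norm(d2)
    A=np.c_[d1,-d2]; s=np.linalg.lstsq(A,c2-c1,rcond=None)[0]
    return (c1+d1*s[0]+c2+d2*s[1])/2, np.linalg.norm(c1+d1*s[0]-c2-d2*s[1])
def cloud(m,d):
    v,u=np.indices(d.shape); c,r=rays(m,np.c_[u.ravel(),v.ravel()])
    P=c+r*d.ravel()[:,None]; P[d.ravel()==0]=np.nan; return P.reshape(d.shape+(3,))
E
python3 - <<'E'
from h import *
import pickle
D={}
for n in ('scene','top'):
    im,d,m=grab(n); save(im,n+'0.png'); D[n]=(im,d,m); print(n,m)
pickle.dump(D,open('d0.pkl','wb'))
s=ctrl.read_state(); print(s, ctrl.grip_depth)
E
```

```text
pics
scene {'mtx': array([[423.5441052 ,   0.        , 247.68376404],
       [  0.        , 423.5441052 , 189.46187657],
       [  0.        ,   0.        ,   1.        ]]), 'rvec': array([ 2.09260336,  0.64556341, -0.32328948]), 'tvec': array([-0.3656656 , -0.17079417,  1.61054786])}
top {'mtx': array([[479.31922222,   0.        , 260.46589237],
       [  0.        , 479.31922222, 194.76352555],
       [  0.        ,   0.        ,   1.        ]]), 'rvec': array([ 2.13934771, -2.196972  ,  0.1101676 ]), 'tvec': array([-0.14142216,  0.55613075,  1.1207004 ])}
{'time': 0.1, 'joints': array([62.97539105, 26.89445563, -2.7819099 , 87.87004617,  1.37991607,
       65.37277772, -4.71477462]), 'qd': array([-0.02577752, -0.02974376,  0.06963522, -0.14282285, -0.02962907,
       -0.05727026,  0.00669235]), 'joint_torque': array([ 1.62233810e-03, -5.11516464e+01, -4.66487696e-02, -2.38389677e+01,
        1.07632429e-02,  4.43449084e-03,  3.82385042e-05]), 'eef_pos': array([ 0.28896098, -0.60942489,  0.23032197]), 'orientation': array([[ 9.03569825e-01,  4.28440044e-01, -8.36496643e-04],
       [ 4.28440855e-01, -9.03568400e-01,  1.60648452e-03],
       [-6.75496333e-05, -1.80996028e-03, -9.99998360e-01]]), 'wrist_force': array([ 0.13301425, -0.6658046 , -0.2207433 ]), 'moment': array([ 0.0113476 , -0.0087706 , -0.00259213]), 'grasp_force': 0.0, 'width': 0.08503884626640498} 0.0187
```

View pics/scene0.png

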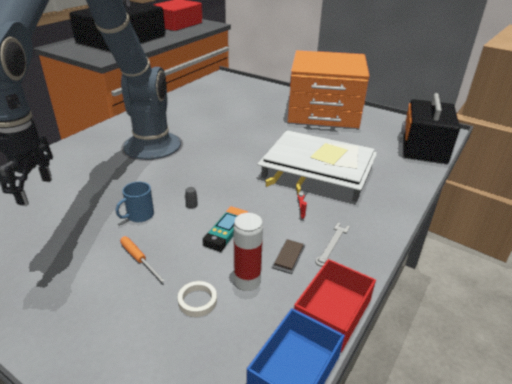

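View pics/top0.png

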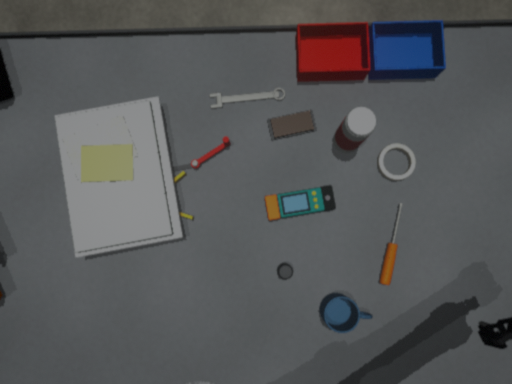

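The scene view shows the scanner at about (228,228) with its orange nose towards the riser. The riser is at (320,165) and the red keeper at (303,205). In the top view the scanner is at (300,202) with its nose at (272,207). The guide flares are at (180,178) and (186,215), the keeper pin at (195,163) and the knob at (226,141). The impact socket is at (285,271) and the can at (357,130).

```bash
cat > m.py <<'E'
from h import *
import pickle
D=pickle.load(open('d0.pkl','rb'))
def hsv(im): return cv2.cvtColor(im,cv2.COLOR_RGB2HSV)
rng={'teal':((78,120,40),(100,255,255)),'orange':((5,170,90),(20,255,255)),'yellow':((22,120,90),(34,255,255)),'red':((0,150,70),(4,255,255)),'red2':((172,150,70),(180,255,255))}
for n in D:
    im,d,m=D[n]; P=cloud(m,d); H=hsv(im)
    g=P[...,2]; print(n,'cam',cam(m)[2].round(3),'table z',np.nanmedian(g[200:300,200:260]).round(4))
    for c,(a,b) in rng.items():
        k=cv2.inRange(H,a,b); N,L,S,C=cv2.connectedComponentsWithStats(k)
        for i in range(1,N):
            if S[i,4]>=12:
                q=P[L==i]; print(c,C[i].round(1),S[i,4],'xyz',np.nanmedian(q,0).round(4),'zmax',np.nanpercentile(q[:,2],95).round(3))
im,d,m=D['top'];P=cloud(m,d);z=P[...,2]
for lo,hi,nm in((.02,.045,'scan'),(.045,.1,'riser'),(.07,.1,'laptop')):
    k=((z>lo)&(z<hi)).astype(np.uint8); N,L,S,C=cv2.connectedComponentsWithStats(k)
    for i in range(1,N):
        if S[i,4]>150:
            q=P[L==i]; r=cv2.minAreaRect((q[:,:2]*1000).astype(np.float32)); print(nm,C[i].round(1),S[i,4],r,np.median(q[:,2]).round(4)); 
            if nm!='scan' : print(cv2.boxPoints(r).round(1).tolist())
E
python3 m.py
```

```text
scene cam [ 1.09  -0.984  0.774] table z 0.0042
teal [223. 233.] 155 xyz [ 0.5577 -0.2844  0.0274] zmax 0.03
orange [189.3  51. ] 1040 xyz [-0.5484  0.8669  0.0524] zmax 0.087
orange [195.4  71.4] 692 xyz [-0.548   0.9075 -0.0824] zmax -0.043
orange [80.3 95.1] 3964 xyz [-0.7744  0.251  -0.0565] zmax 0.076
orange [330.1  74.7] 182 xyz [0.4622 0.5383 0.2144] zmax 0.219
orange [326.5 100.4] 2605 xyz [0.4677 0.525  0.1185] zmax 0.198
orange [408.5 121. ] 81 xyz [0.7983 0.506  0.1194] zmax 0.141
yellow [273.1 178.4] 95 xyz [0.5137 0.0377 0.0164] zmax 0.025
yellow [299.3 183.3] 64 xyz [0.5974 0.0657 0.0208] zmax 0.025
red [180.6  13. ] 1008 xyz [-0.706   1.0168  0.2125] zmax 0.25
red [302.  206.1] 88 xyz [ 0.6843 -0.0815  0.03  ] zmax 0.061
red [247.5 262.5] 686 xyz [ 0.7072 -0.3994  0.0902] zmax 0.129
red [337. 297.] 3501 xyz [ 0.8978 -0.3087  0.0149] zmax 0.069
red2 [327.6 324.4] 12 xyz [ 0.9216 -0.4251  0.0595] zmax 0.063
red2 [343.2 343.6] 13 xyz [ 0.961  -0.4247  0.0263] zmax 0.041
top cam [ 0.435 -0.156  1.171] table z -0.0008
teal [304.9 202.1] 462 xyz [ 0.5313 -0.2737  0.0281] zma
[... 3103 characters left out ...]
4.1999969482422, -357.1000061035156], [266.1000061035156, -405.1000061035156], [331.6000061035156, -320.3999938964844], [269.70001220703125, -272.3999938964844]]
laptop [112.8 175.9] 13320 ((603.609130859375, 184.3184814453125), (320.50885009765625, 226.05787658691406), 9.129571914672852) 0.0777
[[427.5, 270.5], [463.29998779296875, 47.29999923706055], [779.7999877929688, 98.0999984741211], [743.9000244140625, 321.29998779296875]]
laptop [345.  314.5] 373 ((279.91064453125, -336.48541259765625), (78.95182037353516, 97.66226959228516), 24.072803497314453) 0.0879
[[223.89999389648438, -308.0], [263.79998779296875, -397.20001220703125], [335.8999938964844, -365.0], [296.0, -275.79998779296875]]
```

```bash
cat > m2.py <<'E'
from h import *
import pickle
D=pickle.load(open('d0.pkl','rb'))
O=np.array([.5554,.0423]); ex=np.array([-.159,.987]); ey=np.array([-.987,-.159])
tor=lambda p:np.array([(p[:2]-O)@ex,(p[:2]-O)@ey])
pts={}
for n,(u0,v0,u1,v1) in {'scene':(200,200,250,255),'top':(262,180,340,225)}.items():
    im,d,m=D[n];H=cv2.cvtColor(im,cv2.COLOR_RGB2HSV)
    k=cv2.inRange(H,(98,60,90),(118,255,255)); q=np.zeros_like(k); q[v0:v1,u0:u1]=k[v0:v1,u0:u1]
    N,L,S,C=cv2.connectedComponentsWithStats(q); i=1+np.argmax(S[1:,4]); print(n,'screen',C[i],S[i]); pts[n]=rays(m,C[i])
print('screen tri',tri(pts['scene'][0],pts['scene'][1][0],pts['top'][0],pts['top'][1][0]))
for n,b in {'scene':(285,185,315,225),'top':(190,130,235,170)}.items():
    im,d,m=D[n];P=cloud(m,d);H=cv2.cvtColor(im,cv2.COLOR_RGB2HSV)
    k=(H[...,1]>130)&((H[...,0]<6)|(H[...,0]>172)); s=np.zeros_like(k); s[b[1]:b[3],b[0]:b[2]]=1; k&=s
    q=P[k&(P[...,2]>.045)]; print(n,'knob',len(q),np.median(q,0).round(4),q[:,2].max().round(3),tor(np.median(q,0)).round(4))
    q=P[k&(P[...,2]<.03)&(P[...,2]>.012)]; print('bar',len(q),q.mean(0).round(4)); r=cv2.minAreaRect((q[:,:2]*1000).astype(np.float32)); print(r)
print('pivot',O-.054*ex-.072*ey,'scanner in riser',tor(np.array([.5329,-.2501])))
E
python3 m2.py
```

```text
scene screen [226.86285714 221.42285714] [217 214  19  15 175]
top screen [295.00806452 202.83064516] [283 194  25  19 372]
screen tri (array([ 0.53047859, -0.23858109,  0.02652303]), np.float64(0.0006267818588909691))
scene knob 32 [ 0.6861 -0.0826  0.0563] 0.064 [-0.1441 -0.1092]
bar 51 [ 0.6605 -0.0408  0.0213]
((664.0358276367188, -46.29314422607422), (15.919922828674316, 97.27886199951172), 30.18362808227539)
top knob 35 [ 0.6804 -0.0774  0.0608] 0.069 [-0.138  -0.1043]
bar 165 [ 0.6557 -0.0357  0.0204]
((653.4556274414062, -31.54857635498047), (13.785881042480469, 94.79466247558594), 35.306053161621094)
pivot [6.3505e-01 4.5000e-04] scanner in riser [-0.2850213  0.0686991]
```

Request:
arm_command(targets="0 0 -1 0 0 0 1;0 0 -1 0 0 0 1;0 0 -1 0 0 0 1;0 0 -1 0 0 0 1;0 0 -1 0 0 0 1;0 0 -1 0 0 0 1;0 0 -1 0 0 0 1;0 0 -1 0 0 0 1;0 0 -1 0 0 0 1;0 0 -1 0 0 0 1;0 0 -1 0 0 0 1;0 0 -1 0 0 0 1")

```text
time: 1.6
eef_pos: [0.289, -0.6096, 0.2307]
orientation: [[0.078, 0.997, -0.001], [0.997, -0.078, 0.001], [0.001, -0.001, -1.0]]
wrist_force: [-0.2, -0.4, -0.5]
width: 0.0853
grasp_force: 0.0
```

Request:
arm_command(targets="0 0 -1 0 0 0 1;0 0 -1 0 0 0 1;0 0 -0.52 0 0 0 1;0 0 0 0.8 0.9 0 1;0 0 0 0.8 0.9 0 1;0 0 0 0.8 0.9 0 1;0 0 0 0.8 0.9 0 1;0 0 0 0.8 0.9 0 1;0 0 0 0.8 0.9 0 1;0 0 0 0.8 0.9 0 1;0 0 0 0 0 0 1;0 0 0 0 0 0 1")

```text
time: 3.1
eef_pos: [0.4524, -0.4179, 0.2309]
orientation: [[-0.138, 0.99, -0.001], [0.99, 0.138, -0.0], [-0.0, -0.001, -1.0]]
wrist_force: [-0.4, -0.4, 0.7]
width: 0.085
grasp_force: 0.0
```

Request:
arm_command(targets="0 0 0 0.79 0.86 0 1;0 0 0 0.79 0.86 0 1;0 0 0 0.79 0.86 0 1;0 0 0 0.79 0.86 0 1;0 0 0 0 0 1 1;0 0 0 0 0 1 1;0 0 0 0 0 1 1;0 0 0 0 0 0 1;0 0 0 0 0 0 1")

```text
time: 4.22
eef_pos: [0.5425, -0.3103, 0.1424]
orientation: [[-0.137, 0.991, 0.001], [0.991, 0.137, -0.001], [-0.001, 0.001, -1.0]]
wrist_force: [0.3, -0.5, -0.0]
width: 0.0853
grasp_force: 0.0
```

```bash
cat > w.py <<'E'
import sys
from h import *
s=ctrl.read_state(); im,d,m=grab('wrist'); save(im,sys.argv[1]); print(s['eef_pos'],m['mtx'].round(1).tolist())
H=cv2.cvtColor(im,cv2.COLOR_RGB2HSV)
for c,(a,b) in {'teal':((78,120,40),(97,255,255)),'orange':((5,170,90),(20,255,255)),'screen':((98,60,90),(118,255,255)),'yellow':((22,120,90),(34,255,255))}.items():
    N,L,S,C=cv2.connectedComponentsWithStats(cv2.inRange(H,a,b))
    for i in range(1,N):
        if S[i,4]>60: print(c,C[i].round(1),S[i].tolist(),onplane(m,C[i],.03 if c!='yellow' else .024,True).round(4))
E
python3 w.py wrist1.png
```

```text
[ 0.54247876 -0.31033853  0.14235165] [[297.3, 0.0, 253.6], [0.0, 297.3, 191.3], [0.0, 0.0, 1.0]]
teal [251.9 132.1] [219, 60, 66, 122, 3526] [[ 0.5341 -0.2612  0.03  ]]
orange [251.3  42.5] [217, 27, 69, 33, 2114] [[ 0.523  -0.1844  0.03  ]]
orange [ 87.7 274.7] [68, 260, 44, 30, 744] [[ 0.3684 -0.4383  0.03  ]]
screen [249.8 106.4] [229, 72, 46, 68, 2342] [[ 0.5293 -0.2395  0.03  ]]
screen [  1.3 200.2] [0, 182, 4, 37, 99] [[ 0.2418 -0.3664  0.03  ]]
screen [ 19.2 217.5] [15, 210, 9, 19, 88] [[ 0.2721 -0.3836  0.03  ]]
screen [495.6 320.7] [480, 316, 32, 11, 148] [[ 0.9525 -0.4732  0.03  ]]
screen [503.7 345.5] [496, 333, 16, 26, 79] [[ 1.0346 -0.5419  0.03  ]]
yellow [251.8 160.3] [247, 155, 11, 11, 96] [[ 0.5375 -0.2868  0.024 ]]
yellow [270.3 160.3] [265, 155, 11, 11, 95] [[ 0.5538 -0.2845  0.024 ]]
yellow [233.4 160.6] [228, 156, 12, 11, 92] [[ 0.5213 -0.2892  0.024 ]]
```

Request:
arm_command(targets="0 0 0 0 -0.03 1 1;0 0 0 0 0 1 1;0 0 0 0 0 1 1;0 0 0 0 0 1 1;0 0 0 0 0 0.5 1;0 0 0 0 0 0 1;0 0 0 0 0 0 0.6;0 0 0 0 0 0 0.3;0 0 0 0 0 0 0;0 0 0 0 0 0 0;0 0 0 0 0 0 0;0 0 0 0 0 0 0", squeeze=40)

```text
time: 5.78
eef_pos: [0.5423, -0.3098, 0.0081]
orientation: [[-0.139, 0.99, 0.002], [0.99, 0.139, -0.002], [-0.002, 0.002, -1.0]]
wrist_force: [-1.5, -0.1, 7.2]
width: 0.0589
grasp_force: 45.0
```

Request:
arm_command(targets="0 0 -0.23 0 0 -0.05 0;0 0 0 0.5 0.23 0 0;0 0 0 0.5 0.23 0 0;0 0 0 0.5 0.23 0 0;0 0 0 0.5 0.23 0 0;0 0 0 0.5 0.23 0 0;0 0 0 0.5 0.23 0 0;0 0 0 0.5 0.23 0 0;0 0 0 0.5 0.23 0 0;0 0 0 0.5 0.23 0 0;0 0 0 0.5 0.23 0 0;0 0 0 0 0 0 0")

```text
time: 7.28
eef_pos: [0.5868, -0.1458, 0.0081]
orientation: [[-0.162, 0.987, 0.002], [0.987, 0.162, 0.004], [0.003, 0.002, -1.0]]
wrist_force: [1.1, 3.7, 4.5]
width: 0.0588
grasp_force: 44.8
```

```bash
cat > s.py <<'E'
import sys
from h import *
O=np.array([.5554,.0423]); ex=np.array([-.159,.987]); ey=np.array([-.987,-.159])
tor=lambda p:np.array([(p[:2]-O)@ex,(p[:2]-O)@ey]).round(4)
s=ctrl.read_state(); print('t',s['time'],'tcp riser',tor(s['eef_pos']),s['eef_pos'][2].round(4),'f',s['wrist_force'].round(1),'w',s['width'])
im,d,m=grab('top'); P=cloud(m,d); H=cv2.cvtColor(im,cv2.COLOR_RGB2HSV)
if len(sys.argv)>1: save(cv2.resize(im[80:260,100:340],None,fx=3,fy=3),sys.argv[1])
for c,(a,b) in {'teal':((78,120,40),(97,255,255)),'orange':((5,170,90),(20,255,255)),'yellow':((22,120,90),(34,255,255)),'red':((0,150,70),(4,255,255))}.items():
    N,L,S,C=cv2.connectedComponentsWithStats(cv2.inRange(H,a,b))
    for i in range(1,N):
        if S[i,4]>15 and 150<C[i][0]<330 and 110<C[i][1]<260:
            q=P[L==i]; print(c,C[i].round(1),S[i].tolist(),'riser',tor(onplane(m,C[i],.03 if c in('teal','orange') else .024)[0]),'z',np.nanmedian(q[:,2]).round(4))
E
python3 s.py t2.png
```

```text
t 7.275 tcp riser [-0.1906 -0.0011] 0.0081 f [1.1 3.7 4.5] w 0.05884960103378651
teal [218.7 190.2] [209, 175, 26, 27, 151] riser [-0.0989  0.0056] z 0.028
orange [203.8 191.6] [197, 180, 15, 24, 251] riser [-0.0633  0.0022] z 0.0291
yellow [178.9 175.9] [174, 171, 11, 11, 47] riser [-0.0103 -0.0473] z 0.0224
yellow [185.7 215.4] [180, 213, 13, 6, 41] riser [-0.0101  0.05  ] z 0.0219
red [213.3 151.2] [197, 137, 32, 30, 174] riser [-0.1025 -0.0916] z 0.0216
```

View pics/t2.png

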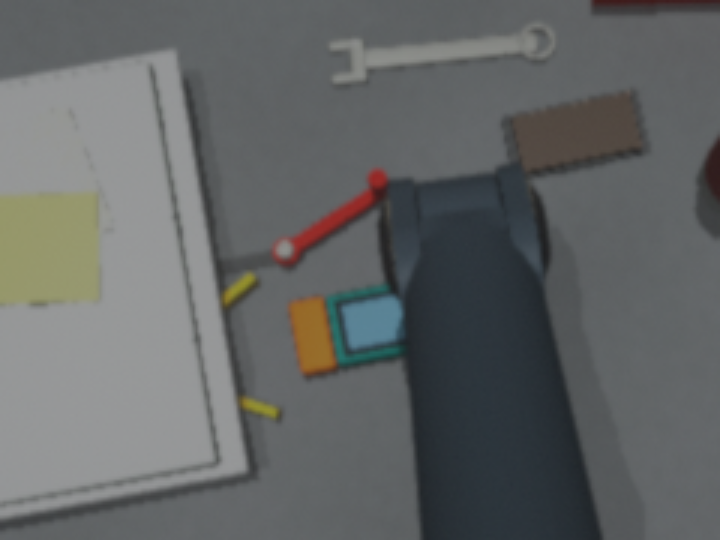

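The zoomed top view shows the scanner lined up in front of the yellow flares at (240,290) and (260,408), nose at (312,335). The arm stays clear of the keeper knob at (377,180).

Request:
arm_command(targets="0 0 0.14 0.2 -0.05 0 0;0 0 0 0.22 0 0 0;0 0 0 0.22 0 0 0;0 0 0 0.22 0 0 0;0 0 0 0.22 0 0 0;0 0 0 0.22 0 0 0;0 0 0 0.22 0 0 0;0 0 0 0.22 0 0 0;0 0 0 0.22 0 0 0;0 0 0 0.22 0 0 0;0 0 0 0.22 0 0 0;0 0 0 0.22 0 0 0")

```text
time: 8.82
eef_pos: [0.5724, -0.0753, 0.0081]
orientation: [[-0.143, 0.99, 0.0], [0.99, 0.143, -0.003], [-0.003, -0.0, -1.0]]
wrist_force: [0.6, -5.1, 5.3]
width: 0.0593
grasp_force: 44.9
```

```bash
python3 s.py; python3 w.py wrist2.png
```

```text
t 8.825 tcp riser [-0.1187  0.0019] 0.0081 f [ 0.6 -5.1  5.3] w 0.0593071547221021
teal [184.9 196.9] [180, 184, 15, 24, 88] riser [-0.0166  0.0063] z 0.0283
orange [178.3 196.2] [176, 186, 6, 22, 58] riser [-0.0015  0.0019] z 0.0292
yellow [178.8 175.9] [174, 171, 11, 11, 46] riser [-0.01   -0.0473] z 0.0222
yellow [185.9 215.5] [180, 213, 13, 6, 41] riser [-0.0106  0.0503] z 0.0235
red [225.3 139. ] [223, 137, 6, 5, 23] riser [-0.1364 -0.1156] z 0.0596
[ 0.57223737 -0.07387822  0.00808877] [[297.3, 0.0, 253.6], [0.0, 297.3, 191.3], [0.0, 0.0, 1.0]]
teal [252.3 158.4] [183, 14, 137, 243, 12852] [[ 0.5639 -0.0225  0.03  ]]
orange [249.2   6.5] [180, 0, 142, 18, 1976] [[0.5535 0.0398 0.03  ]]
screen [242.9 142.9] [205, 39, 94, 139, 2981] [[ 0.5592 -0.0167  0.03  ]]
yellow [151.8  35.7] [121, 0, 59, 75, 2401] [[0.5129 0.0251 0.024 ]]
yellow [355.2  34. ] [326, 0, 61, 71, 2388] [[0.6    0.0386 0.024 ]]
yellow [216.5 220.1] [206, 210, 22, 21, 371] [[ 0.5518 -0.0545  0.024 ]]
yellow [252.8 220. ] [242, 210, 23, 21, 378] [[ 0.5684 -0.0519  0.024 ]]
yellow [289.1 219.6] [278, 210, 23, 21, 369] [[ 0.585  -0.0494  0.024 ]]
```

View pics/wrist2.png

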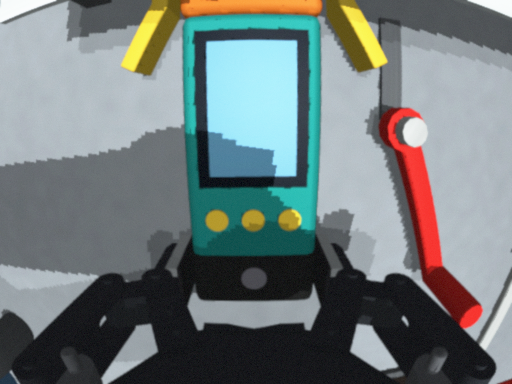

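The wrist picture shows the scanner centred between the yellow flares, (150,35) and (355,35), with its nose at the plate edge. The keeper pin at (412,132) and the knob at (462,305) are clear of the fingers.

Request:
arm_command(targets="0 0 -0.1 0.18 0 0 0;0 0 0 0.18 0 0 0;0 0 0 0.18 0 0 0;0 0 0 0.18 0 0 0;0 0 0 0.18 0 0 0;0 0 0 0.18 0 0 0;0 0 0 0.18 0 0 0;0 0 0 0.18 0 0 0;0 0 0 0.18 0 0 0;0 0 0 0.18 0 0 0;0 0 0 0 0 0 0")

```text
time: 10.3
eef_pos: [0.564, -0.021, 0.0081]
orientation: [[-0.153, 0.988, -0.0], [0.988, 0.153, -0.002], [-0.002, -0.0, -1.0]]
wrist_force: [1.0, -2.7, 6.3]
width: 0.0594
grasp_force: 45.0
```

```bash
python3 s.py; python3 w.py wrist3.png
```

```text
t 10.3 tcp riser [-0.0638  0.0015] 0.0081 f [ 1.  -2.7  6.3] w 0.059405604716774266
red [218.2 147.6] [207, 137, 22, 21, 120] riser [-0.1157 -0.0981] z 0.0217
[ 0.56402107 -0.02096446  0.00807966] [[297.3, 0.0, 253.6], [0.0, 297.3, 191.3], [0.0, 0.0, 1.0]]
teal [253.2 212.6] [186, 137, 134, 119, 8306] [[0.5593 0.0068 0.03  ]]
screen [253.2 156.2] [208, 136, 90, 41, 3540] [[0.5555 0.0313 0.03  ]]
yellow [365.9 159.8] [348, 138, 35, 47, 832] [[0.6063 0.0371 0.024 ]]
yellow [144.6 161.2] [129, 140, 34, 46, 783] [[0.5073 0.0211 0.024 ]]
yellow [216.6 220.1] [206, 210, 22, 21, 371] [[ 0.5435 -0.0018  0.024 ]]
yellow [252.8 220. ] [242, 210, 23, 21, 380] [[0.56   0.0009 0.024 ]]
yellow [289.1 219.4] [278, 210, 23, 20, 359] [[0.5765 0.0037 0.024 ]]
```

Request:
arm_command(targets="0 0 0 0 0 0 0.85;0 0 0 0 0 0 0.85;0 0 0 0 0 0 0.85;0 0 0 -0.3 0 0 0.85;0 0 0 -0.5 0 0 0.85;0 0 0 -0.5 0 0 0.85;0 0 0 -0.5 0 0 0.85;0 0 0 0 0 -0.15 0;0 0 0 0 0 0 0;0 0 0 0 0 0 0;0 0 0 0 0 0 0;0 0 0 0 0 0 0", squeeze=30)

```text
time: 11.9
eef_pos: [0.5726, -0.0723, 0.0123]
orientation: [[-0.156, 0.988, -0.0], [0.988, 0.156, 0.0], [0.0, -0.0, -1.0]]
wrist_force: [-0.5, -0.2, -0.5]
width: -0.0004
grasp_force: 0.0
```

```bash
python3 s.py; python3 w.py wrist4.png
```

```text
t 11.9 tcp riser [-0.1159  0.0013] 0.0123 f [-0.5 -0.2 -0.5] w -0.00039531467167611215
teal [187.8 196.3] [176, 184, 18, 24, 141] riser [-0.0237  0.0064] z 0.0284
yellow [178.8 175.9] [174, 171, 11, 11, 46] riser [-0.01   -0.0473] z 0.024
yellow [186.  215.5] [180, 213, 13, 6, 42] riser [-0.011   0.0504] z 0.0226
red [225.  138.6] [223, 137, 5, 4, 16] riser [-0.136  -0.1168] z 0.0618
[ 0.57261792 -0.07243098  0.01230213] [[297.3, 0.0, 253.6], [0.0, 297.3, 191.3], [0.0, 0.0, 1.0]]
teal [251.8  92.1] [185, 0, 133, 143, 10310] [[0.5592 0.0057 0.03  ]]
screen [250.4  14.1] [207, 0, 90, 53, 1656] [[0.5534 0.0391 0.03  ]]
yellow [156.5  37.2] [126, 0, 58, 77, 2364] [[0.5129 0.0261 0.024 ]]
yellow [352.5  37. ] [326, 0, 58, 76, 2409] [[0.5994 0.04   0.024 ]]
yellow [213.1  98.3] [202, 87, 23, 23, 421] [[0.5429 0.0009 0.024 ]]
yellow [251.3  97.9] [240, 87, 24, 23, 430] [[0.5594 0.0033 0.024 ]]
yellow [290.1  97.9] [279, 87, 23, 23, 417] [[0.576  0.0062 0.024 ]]
```

View pics/wrist4.png

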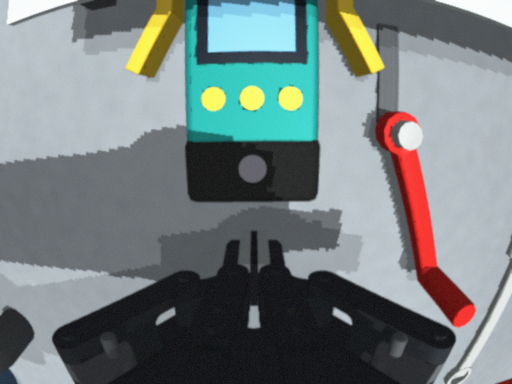

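The wrist picture shows the fingers closed behind the scanner's black tail, whose end is at about (252,200). The scanner sits centred between the flares, and the keeper has not moved.

Request:
arm_command(targets="0 0 0 0.2 0 0 0;0 0 0 0.2 0 0 0;0 0 0 0.15 0 0 0;0 0 0 0.15 0 0 0;0 0 0 0.15 0 0 0;0 0 0 0.15 0 0 0;0 0 0 0.15 0 0 0;0 0 0 0.15 0 0 0;0 0 0 0.15 0 0 0;0 0 0 0.15 0 0 0;0 0 0 0.15 0 0 0;0 0 0 0.1 0 0 0")

```text
time: 13.5
eef_pos: [0.564, -0.0175, 0.0123]
orientation: [[-0.155, 0.988, 0.0], [0.988, 0.155, -0.0], [-0.0, 0.0, -1.0]]
wrist_force: [0.3, -2.5, 0.9]
width: 0.0002
grasp_force: 1.2
```

```bash
python3 s.py; python3 w.py wrist5.png | grep -v scr; cat > tail.py <<'E'
import sys
from h import *
O=np.array([.5554,.0423]); ex=np.array([-.159,.987]); ey=np.array([-.987,-.159])
tor=lambda p:np.array([(p[:2]-O)@ex,(p[:2]-O)@ey]).round(4)
im,d,m=grab('wrist'); H=cv2.cvtColor(im,cv2.COLOR_RGB2HSV)
N,L,S,C=cv2.connectedComponentsWithStats(cv2.inRange(H,(22,120,90),(34,255,255)))
for i in range(1,N):
    if 200<S[i,4]<700: print('dot',C[i].round(1),tor(onplane(m,C[i],.03,True)[0]))
E
python3 tail.py
```

```text
t 13.5 tcp riser [-0.0604  0.001 ] 0.0123 f [ 0.3 -2.5  0.9] w 0.0002146555911195042
red [217.4 148.2] [206, 137, 23, 22, 124] riser [-0.1135 -0.097 ] z 0.0218
[ 0.56390775 -0.01699013  0.01232951] [[297.3, 0.0, 253.6], [0.0, 297.3, 191.3], [0.0, 0.0, 1.0]]
teal [252.8 166.9] [189, 147, 128, 38, 4214] [[0.5559 0.0298 0.03  ]]
yellow [147.1 168.3] [133, 149, 31, 42, 689] [[0.5071 0.0205 0.024 ]]
yellow [214.5 150.2] [205, 148, 19, 7, 96] [[0.538  0.0334 0.024 ]]
yellow [252.2 150.1] [243, 148, 20, 6, 92] [[0.5546 0.036  0.024 ]]
yellow [289.8 150.2] [280, 148, 20, 7, 95] [[0.5712 0.0387 0.024 ]]
yellow [362. 168.] [345, 149, 33, 42, 717] [[0.6069 0.0365 0.024 ]]
dot [147.1 168.3] [-0.0125  0.0489]
```

Request:
arm_command(targets="0 0 0 0.05 0 0 0;0 0 0 0.05 0 0 0;0 0 0 0.05 0 0 0;0 0 0 0.04 0 0 0;0 0 0 0.03 0 0 0;0 0 0 0 0 0 0")

```text
time: 14.4
eef_pos: [0.5629, -0.0111, 0.0123]
orientation: [[-0.155, 0.988, -0.0], [0.988, 0.155, 0.0], [0.0, -0.0, -1.0]]
wrist_force: [0.0, -1.4, -0.1]
width: 0.0001
grasp_force: 0.8
```

Request:
arm_command(targets="0 0 0 0.02 0 0 0;0 0 0 0.02 0 0 0;0 0 0 0.02 0 0 0;0 0 0 0.02 0 0 0;0 0 0 0 0 0 0")

```text
time: 15.02
eef_pos: [0.5626, -0.0088, 0.0123]
orientation: [[-0.155, 0.988, 0.0], [0.988, 0.155, 0.0], [0.0, 0.0, -1.0]]
wrist_force: [0.6, -1.8, -0.4]
width: 0.0003
grasp_force: 0.8
```

Request:
arm_command(targets="0 0 0 0.02 0 0 0;0 0 0 0.02 0 0 0;0 0 0 0.02 0 0 0;0 0 0 0 0 0 0")

```text
time: 15.52
eef_pos: [0.5624, -0.0078, 0.0123]
orientation: [[-0.155, 0.988, 0.0], [0.988, 0.155, -0.001], [-0.001, 0.0, -1.0]]
wrist_force: [1.1, -3.3, -0.3]
width: 0.0001
grasp_force: 2.0
```

Request:
arm_command(targets="0 0 0 0.02 0 0 0;0 0 0 0.02 0 0 0;0 0 0 0 0 0 0")

```text
time: 15.9
eef_pos: [0.5627, -0.0078, 0.0124]
orientation: [[-0.154, 0.988, 0.001], [0.988, 0.154, -0.002], [-0.002, 0.0, -1.0]]
wrist_force: [1.7, -6.1, -1.1]
width: -0.0001
grasp_force: 3.2
```

Request:
arm_command(targets="0 0 0 -0.2 0 0 0;0 0 0 -0.5 0 0 0;0 0 0 0 0 -0.8 0;0 0 0 0 0 -1 0;0 0 0 0 0 -1 0;0 0 0 -0.46 0.93 0 0;0 0 0 -0.46 0.93 0 0;0 0 0 -0.46 0.93 0 0;0 0 0 -0.46 0.93 0 0;0 0 0 -0.46 0.93 0 0;0 0 0 0 0 0 0;0 0 0 0 0 0 0")

```text
time: 17.4
eef_pos: [0.713, -0.0731, 0.0958]
orientation: [[-0.155, 0.988, -0.002], [0.988, 0.155, 0.001], [0.001, -0.001, -1.0]]
wrist_force: [0.4, 0.4, 0.0]
width: -0.0001
grasp_force: 0.0
```

```bash
python3 s.py; python3 w.py wrist6.png|head -1; python3 - <<'E'
from h import *
O=np.array([.5554,.0423]); ex=np.array([-.159,.987]); ey=np.array([-.987,-.159])
im,d,m=grab('wrist'); H=cv2.cvtColor(im,cv2.COLOR_RGB2HSV)
k=((H[...,1]>130)&((H[...,0]<6)|(H[...,0]>172))&(H[...,2]>60)).astype(np.uint8)
N,L,S,C=cv2.connectedComponentsWithStats(k)
for i in range(1,N):
    if S[i,4]>100: p=onplane(m,C[i],.04,True)[0]; print(C[i].round(),S[i],p,(p[:2]-O)@ex,(p[:2]-O)@ey)
E
```

```text
t 17.4 tcp riser [-0.139  -0.1372] 0.0958 f [0.4 0.4 0. ] w -0.000118050829693938
teal [179.7 195.8] [175, 185, 9, 23, 124] riser [-0.0049  0.0015] z 0.0288
yellow [178.9 175.9] [174, 171, 11, 11, 47] riser [-0.0103 -0.0473] z 0.0232
yellow [185.8 215.5] [180, 213, 13, 6, 42] riser [-0.0103  0.0502] z 0.0225
[ 0.71293876 -0.07286513  0.09601508] [[297.3, 0.0, 253.6], [0.0, 297.3, 191.3], [0.0, 0.0, 1.0]]
[195. 159.] [ 153   78   74  153 2748] [ 0.6670396  -0.04224903  0.04      ] -0.10120059068238182 -0.09674499024148876
```

View pics/wrist6.png

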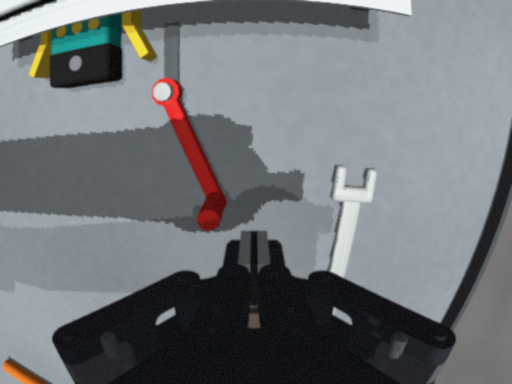

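The wrist picture shows the scanner home in the bay at (85,60). The keeper pin is at (163,91), with the knob top at (208,217), left of the closed fingers at (254,240).

```bash
python3 - <<'E'
from h import *
O=np.array([.5554,.0423]); ex=np.array([-.159,.987]); ey=np.array([-.987,-.159])
m=eyes.camera_model('wrist')
for uv,z in (((208,217),.062),((163,91),.026),((86,84),.03)):
    p=onplane(m,uv,z,True)[0]; print(uv,p.round(4),((p[:2]-O)@ex).round(4),((p[:2]-O)@ey).round(4))
E
```

```text
(208, 217) [ 0.6833 -0.0741  0.062 ] -0.1352 -0.1077
(163, 91) [0.6346 0.0016 0.026 ] -0.0528 -0.0717
(86, 84) [0.5705 0.003  0.03  ] -0.0412 -0.0087
```

Request:
arm_command(targets="0 0 0 0 0 1 0;0 0 0 0 0 1 0;0 0 0 -0.06 -0.35 0 0;0 0 0 -0.06 -0.35 0 0;0 0 0 -0.06 -0.35 0 0;0 0 0 -0.06 -0.36 0 0;0 0 0 0.08 -0.4 0 0;0 0 0 0.08 -0.4 0 0;0 0 0 0.08 -0.4 0 0;0 0 0 0.22 -0.39 0 0;0 0 0 0.22 -0.39 0 0;0 0 0 0 0 0 0")

```text
time: 19.05
eef_pos: [0.6101, -0.0751, 0.0362]
orientation: [[-0.156, 0.988, -0.001], [0.988, 0.156, 0.0], [0.0, -0.001, -1.0]]
wrist_force: [1.1, 0.4, 0.7]
width: -0.0
grasp_force: 0.0
```

```bash
cat > k.py <<'E'
import sys
from h import *
O=np.array([.5554,.0423]); ex=np.array([-.159,.987]); ey=np.array([-.987,-.159]); pv=np.array([-.0535,-.072])
for n in ('scene','top','wrist'):
    im,d,m=grab(n); H=cv2.cvtColor(im,cv2.COLOR_RGB2HSV)
    k=(H[...,1]>130)&((H[...,0]<6)|(H[...,0]>172))&(H[...,2]>50)
    if n=='wrist':
        save(im,sys.argv[1]); v,u=np.nonzero(k); Q=onplane(m,np.c_[u,v],.022,True)
    else:
        Q=cloud(m,d)[k]
    r=np.c_[(Q[:,:2]-O)@ex,(Q[:,:2]-O)@ey]; w=r-pv; ok=(np.hypot(*w.T)<.108)
    if n!='wrist': ok&=(Q[:,2]>.01)&(Q[:,2]<.07)
    r=r[ok];w=w[ok]; far=np.hypot(*w.T)>.03
    print(n,ok.sum(),'far',r[far].mean(0) if far.any() else None,'theta',np.median(np.arctan2(-w[far][:,0],-w[far][:,1])%(2*np.pi)) if far.any() else None)
s=ctrl.read_state(); p=s['eef_pos']; print(s['time'],((p[:2]-O)@ex).round(4),((p[:2]-O)@ey).round(4),p[2],s['wrist_force'].round(1))
E
python3 k.py wrist7.png
```

```text
scene 157 far [-0.1162856  -0.02841996] theta 2.183559447518476
top 0 far None theta None
wrist 4590 far [-0.10562655 -0.02681582] theta 2.2895857855384296
19.2 -0.1258 -0.0368 0.036352190120891074 [-0.  -0.2  0.1]
```

View pics/wrist7.png

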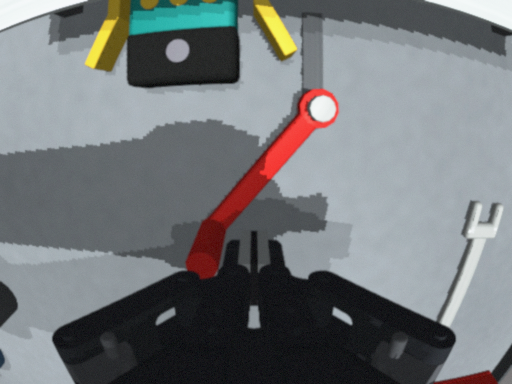

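The wrist picture shows the bar swung to about 2.25 rad, with the knob at (203,262) next to the fingers. The scanner's tail at (183,60) is undisturbed. Next I push it from behind.

Request:
arm_command(targets="0 0 0 0 0.1 0 0;0 0 0 -0.6 0 0 0;0 0 0 -0.6 0 0 0;0 0 0 0 -0.9 0 0;0 0 0 0.6 0 0 0;0 0 0 0.34 -0.31 0 0;0 0 0 0.34 -0.31 0 0;0 0 0 0.42 -0.19 0 0;0 0 0 0.42 -0.19 0 0;0 0 0 0.26 -0.05 0 0;0 0 0 0.2 -0.05 0 0;0 0 0 0 0 0 0")

```text
time: 20.7
eef_pos: [0.5491, -0.043, 0.0365]
orientation: [[-0.156, 0.988, 0.001], [0.988, 0.156, 0.001], [0.0, 0.001, -1.0]]
wrist_force: [-0.5, -0.5, -0.2]
width: -0.0002
grasp_force: 0.0
```

```bash
python3 k.py wrist8.png
```

```text
scene 141 far [-0.06011551 -0.01027367] theta 2.975802932176734
top 0 far None theta None
wrist 5049 far [-0.06342699  0.00081843] theta 3.0343728698714765
20.85 -0.0843 0.02 0.03634694379922303 [-0.7 -0.4 -0.3]
```

Near closed, so I creep to the end stop.

Request:
arm_command(targets="0 0 0 0.1 0 0 0;0 0 0 0.1 0 0 0;0 0 0 0.06 0 0 0;0 0 0 0.04 0 0 0;0 0 0 0 0 0 0")

```text
time: 21.48
eef_pos: [0.5474, -0.0348, 0.0363]
orientation: [[-0.155, 0.988, 0.0], [0.988, 0.155, 0.0], [0.0, 0.0, -1.0]]
wrist_force: [-0.4, 0.6, 0.3]
width: 0.0002
grasp_force: 0.0
```

Request:
arm_command(targets="0 0 0 0.06 0 0 0;0 0 0 0.04 0 0 0;0 0 0 0.04 0 0 0;0 0 0 0 0 0 0")

```text
time: 21.98
eef_pos: [0.5469, -0.0324, 0.0364]
orientation: [[-0.154, 0.988, 0.0], [0.988, 0.154, -0.002], [-0.002, 0.0, -1.0]]
wrist_force: [0.4, -5.2, 0.2]
width: 0.0002
grasp_force: 2.7
```

The bar is at its stop: the force rose to 5 N exactly where I expected. I back off and verify.

Request:
arm_command(targets="0 0 0 -0.3 0 0 0;0 0 0 -0.8 0 0 0;0 0 0 0 0 -1 0;0 0 0 0 0 -1 0;0 0 0 0 0 -1 0;0 0 0 -1 0 -1 0;0 0 0 -1 0 -1 0;0 0 0 -1 0 0 0;0 0 0 -1 0 0 0;0 0 0 0 0 0 0")

```text
time: 23.22
eef_pos: [0.5702, -0.1845, 0.186]
orientation: [[-0.151, 0.989, 0.0], [0.989, 0.151, 0.0], [0.0, 0.0, -1.0]]
wrist_force: [0.1, 0.2, -0.4]
width: -0.0004
grasp_force: 0.0
```

```bash
python3 k.py wrist9.png; python3 s.py t9.png
```

```text
scene 182 far [-0.05486517 -0.00260069] theta 3.088087501633518
top 184 far [-0.05362694 -0.00495272] theta 3.136241043746574
wrist 1355 far [-0.05245719 -0.00187534] theta 3.141701564377532
23.375 -0.222 0.0206 0.1861536168787234 [-0.5 -0.1  0.4]
t 23.375 tcp riser [-0.222   0.0206] 0.1862 f [-0.5 -0.1  0.4] w -0.00023212032127907517
teal [179.7 196. ] [175, 185, 9, 23, 117] riser [-0.0049  0.002 ] z 0.0289
yellow [178.7 176.1] [174, 172, 11, 10, 44] riser [-0.0096 -0.0469] z 0.022
yellow [185.7 215.4] [180, 213, 13, 6, 41] riser [-0.0101  0.05  ] z 0.0227
red [198.5 184.5] [194, 164, 9, 39, 164] riser [-0.0533 -0.0179] z 0.0214
```

View pics/wrist9.png

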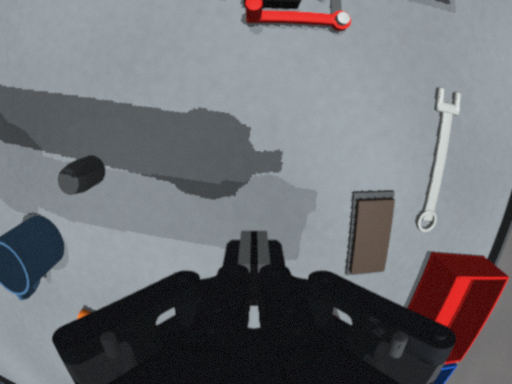

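The wrist picture shows the red bar closed across the lane, from (255,12) to (343,20), behind the black tail. The bystanders in view are where they were, and nothing touches the robot.

```bash
python3 -c "
from station import ctrl
print(ctrl.job_done())"
```

```text
the job is handed in; nothing more can be done
None
```

The scanner is in its bay, screen up with its nose against the rubber stop, and the keeper bar is closed behind it (measured at about 3.1 rad). The job was handed in at about 23 s, but the hand-in returned no verdict.

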